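# Click the flat suction nozzle onto the dust extractor

## Task

Fit the flat nozzle from the rack onto the dust extractor's spigot before the carving is worked dry: slide it down over the spigot until its collar sits fully home, and turn it there, gently and without forcing anything, until the spring button pops out through the hole in its side. Then give it a light upward tug to check that it is locked, and let go. Leave the round nozzle on its post and the carving and brush where they are.

Things in the scene. Friction and masses are not known exactly. Their poses are not given: they have to be found in the camera images.
- flat_nozzle: Grey plastic nozzle, 162 mm tall, 0.14 kg, upright on a rack post. Origin: centre of its underside (socket mouth), z up its axis. Round socket below: 39 mm outside, 33 mm bore, 60 mm deep; soft black foot collar 54 mm wide, 15 mm high, its mouth belled out to 50 mm to ride over the button. From 60 to 105 mm up it blends into a flat mouthpiece, 16 mm thick (along x), 56 mm wide (along y).
- nozzle_grip (a point): Middle of the flat mouthpiece's plain part, 130 mm above the nozzle's origin; axes as the nozzle's. The faces are parallel from 105 to 150 mm above the origin: grip across the 16 mm, along the nozzle's x.
- nozzle_hole (a point): Middle of the locking hole in the socket wall, on the nozzle's -x side at the wall's outside (19.5 mm from the axis), 31.5 mm above the nozzle's origin. The hole is 11 mm wide and 13 mm high.
- extractor: Compact dust extractor, fixed: light grey housing 190 (x) x 150 (y) x 54 mm on a dark foot. Origin: centre of its underside; z up; its front (drawer and red rocker switch) looks to its -x. On top, forward of the middle, a dark round flange (74 mm) carries the upright spigot, a pale tube 31 mm outside and 52 mm tall above the flange, with a rounded top edge.
- spigot_seat (a point): On the spigot's axis at the flange's top, 60 mm above the extractor's origin: the nozzle's underside rests here when fully home. Axes as the extractor's. The spigot swivels but is clamped (slips at 0.8 N m), left turned up to 0.35 rad either way from the front, and no reading tells how far; its brass button (8 mm, round end) sticks 6.5 mm out of its side, 32 mm above the flange.
- button (a joint): How far the spring button is pushed in, m: 0 out, about 0.0045 while the socket wall covers it, 0.0075 at most. Its spring gives 2 N out, 4 N covered. When the nozzle is home and its hole faces the button within some 4 degrees, it pops through and stands 2.5 mm proud of the socket. The locked nozzle then lifts only about 3 mm before the button stops it.
- nozzle_rack: Fixed dark parking rack, 84 (x) x 200 (y) x 14 mm. Origin: centre of its underside. Two posts, 26 mm thick, rise 36 mm above its top at y = -50 and +50 mm; either nozzle may be on either post, its underside 14 mm above the rack's origin.
- round_nozzle: Grey nozzle with a like socket and collar that tapers to a round mouth, 134 mm tall; on the rack's other post. Origin: centre of its underside. To be left there.
- carving: Pale stone carving in progress, 45 x 73 x 46 mm, on a white plate at the back. Origin: centre of its underside. To be left alone.
- scrub_brush: Yellow scrub brush, 172 mm long, lying behind the extractor. Origin: centre of its underside. To be left alone.
There are look-alikes about, which are no part of the job. What is shaped like the flat_nozzle but yellow is not meant.

How it is judged:
By the outcome, as a careful person would: the job done as asked, in the order asked, and still so for the second after the job is handed in, with the robot touching nothing.
It also fails if it takes over 67 s, if anything falls off the work surface, if the arm or the gripper's body presses on something with over 40 N, if the wrist force passes 120 N, or if a joint passes its speed limit or range.

## Robot

A 6-joint arm with a two-finger parallel gripper is mounted at the origin on a cart in front of the work surface, level with it; the furniture and walls round the work are solid. World frame = base frame: x ahead of the robot, y to its left, z up, the work surface at z = 0. Lengths are in mm, angles in rad, forces in N, time in s.
With the tool pointing down it reaches from about 350 to 775 mm from the base axis. Payload 7.3 kg.
Tool frame: the origin (TCP) lies on the front face of the gripper's body, between the roots of the fingers; the fingertips stand 66 mm ahead of it and the grasp point (between the pads) lies 47 mm ahead of it (bot.tcp_to_grasp is the z of the grasp point in the tool frame, in mm); z points along the fingers, y is the direction in which the jaws open and shut (so a half turn about z gives the same grasp; the last joint's range is limited). The gripper opens to 92 mm and grips with 3 to 60 N. Pads are 19 mm wide; open, the fingers measure 130 mm over their backs; the gripper's body (75 mm by 190 mm) begins 47 mm behind the grasp point.
Start: joints at [-1.381, 0.342, 1.524, -0, 1.275, -0.146], TCP at [173.022, -495.683, 292.241] pointing down, gripper open.
Joint ranges: [-2.53, 2.53], [-0.77, 2.02], [0.04, 2.7], [-1, 4.14], [0.28, 2.66], [-3.11, 3.11]. Speed limits (rad/s): [2.57, 2.57, 3.14, 3.14, 3.14, 3.14].

## Interface

Orientations are given as [roll, pitch, yaw] about the fixed x, y, z axes, in that order (R = Rz(yaw) Ry(pitch) Rx(roll)).
In Python, from plant import bot gives the robot as it stands.
- The arm moves only by the tool carry_out, never from a script. Its argument "deltas" is a list that holds one entry, the list of rows, each a list of 4 numbers: the shift along the tool's x, y, z in mm, then the turn about the tool's z in units of 5 degrees (1.0 is 5 degrees). A call has 1 to 20 rows; each row is the pose to reach, as a shift and turn from the pose commanded when the call began, along the tool's axes at that moment; what a row does not reach only later rows make up. A row lasts 1/10 s, in which the tool goes at most 50 mm and 8.59 degrees, less where a joint would pass 70% of its speed; a pose out of reach is approached as far as the arm can. A call with a gripper value outside its range is refused whole. "fingers" is the finger opening in mm, from 0 to 91.8, set as the call begins (left out, the last holds). The fingers move at their own pace and stop on an object; the grip force is fixed at half the most. Time passes only in rows, so rows that repeat a pose let the fingers close. It gives the time, the measured TCP pose, the force and the opening at its end, in the units of the state.
- bot.get_obs(): the state, without advancing time (a new reading comes with each control period).
- bot.capture(name): name is "scene" or "top" or "wrist"; returns (picture, depth): 420x560x3 uint8, blue, green, red; 420x560 float32, mm along the optical axis (not along the pixel's ray), 0 where there is no reading.
- bot.camera_model(name): a dict with "K" (3x3 intrinsics, pixels), "distortion" ([k1, k2, p1, p2, k3] as OpenCV has them; the pictures are not rectified), "camera_from_world" (4x4, takes a point from world to camera coordinates). Camera axes: x right, y down, z forward; pixel columns grow to the right and rows downward; lengths in mm; the calibration is good to about 2 mm. A picture is of the moment at which its call begins: read the wrist's pose just before it. camera_model takes no time and is no camera call; for the wrist camera it gives the pose at the moment of the call.
- bot.close_job(): hands the job in, once; it reports no verdict.
The state is a dict: "time": time; "joint_positions": joint angles; "dq": joint speeds; "tau": joint torques, N m; "tool_pos": TCP position; "tcp_rot": TCP orientation; "contact_force": force on the tool from outside, world axes, zero at the start; "moment": the same for the moment, N m; "grip_width": finger opening in mm.
Only numpy, scipy, OpenCV 4.12 (cv2) and the standard library are available. Lean on these libraries where they do the work, as an engineer would, in place of code of your own. Each camera call takes 0.05 s, during which the arm holds its last target. There are 200 camera calls.

## Working session

There is one attempt and no reset: what is moved stays moved. The work goes in short steps, Python scripts to look and compute and a tool call to move; the robot and the scene stay as the last step left them, time stands still between calls to the robot, and variables do not carry over. Pictures are saved under pics/ and viewed, about 8 in all and at most 12, crops included, and the job is handed in when it is done.

Besides the shell and the picture viewer there is one more tool, called after "Request:" by a JSON object that holds its "api" and its "payload", one argument or row to a line. carry_out: Moves the arm, as the interface text tells. Its arguments: {"type":"object","properties":{"deltas":{"type":"array","items":{"type":"array","items":{"type":"array","items":{"type":"number"}}}},"fingers":{"type":"number"}},"required":["deltas"]}

```bash
mkdir -p pics; cat > h.py <<'E'
import numpy as np,cv2
from plant import bot
def cap(n,f):
    m=bot.camera_model(n); p,d=bot.capture(n); cv2.imwrite(f'pics/{f}.png',p); np.savez(f'pics/{f}.npz',p=p,d=d,K=m['K'],D=np.array(m['distortion'],float),T=m['camera_from_world']); return p,d
def w(f,u,v,depth=None,z=None):
    q=np.load(f'pics/{f}.npz'); K,D,T=q['K'],q['D'],q['T']
    r=cv2.undistortPoints(np.array([[[u,v]]],float),K,D)[0,0]; r=np.array([r[0],r[1],1.])
    Ti=np.linalg.inv(T)
    if z is not None:
        a=Ti[:3,:3]@r; s=(z-Ti[2,3])/a[2]; return Ti[:3,3]+s*a
    d=q['d'][int(v),int(u)] if depth is None else depth
    return Ti[:3,:3]@(r*d)+Ti[:3,3]
def proj(f,P):
    q=np.load(f'pics/{f}.npz');T=q['T']
    return cv2.projectPoints(np.array(P,float).reshape(-1,1,3),cv2.Rodrigues(T[:3,:3])[0],T[:3,3],q['K'],q['D'])[0][:,0]
E
python3 - <<'E'
from h import *
a,_=cap('scene','s0');b,_=cap('top','t0')
cv2.imwrite('pics/both.png',cv2.resize(np.vstack([a,b]),None,fx=.714,fy=.714))
o=bot.get_obs();print(o['time'],o['tool_pos'],o['tcp_rot'],bot.tcp_to_grasp)
E
```

```text
0.1 [ 172.95488517 -495.40194286  291.62212612] [-3.14022999e+00 -1.84683392e-04  3.35810772e-01] 46.699999999999996
```

View pics/s0.png

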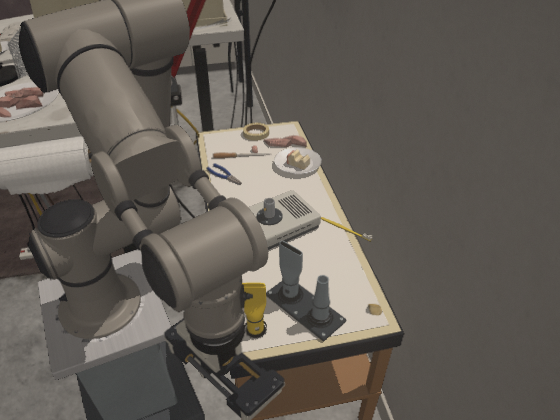

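View pics/t0.png

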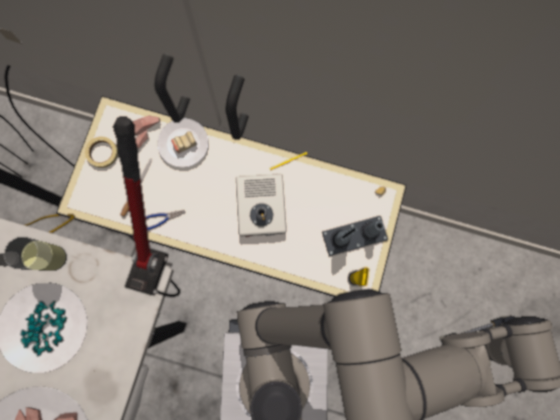

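The scene picture shows the grey flat nozzle at (290,270), the round nozzle at (321,300), the yellow look-alike at (255,308), off the rack, and the spigot at (269,208). In the top picture they are at (343,237), (372,230), (360,276) and (261,214). The grey flat one on the rack is the one meant. I'll confirm it in an enlarged crop.

```bash
python3 - <<'E'
from h import *
a=np.load('pics/s0.npz')['p'];b=np.load('pics/t0.npz')['p']
r=lambda i,x,y,W,H:cv2.resize(i[y:y+H,x:x+W],(400,300),interpolation=cv2.INTER_CUBIC)
cv2.imwrite('pics/c0.png',np.vstack([np.hstack([r(b,310,205,100,75),r(b,215,165,100,75)]),np.hstack([r(a,240,235,120,90),r(a,230,180,100,75)])]))
for n,u,v in [('flat',343,237),('round',372,230),('rack',330,247),('rack',358,235),('spig',261,214),('flange',252,218),('house',245,230),('table',300,230)]:
    print(n,w('t0',u,v).round(1))
for z in (14,54): pass
d=np.load('pics/t0.npz')['d']
# points above z
P=[]
for v in range(160,300):
  for u in range(220,400):
    if d[v,u]>0:
      x=w('t0',u,v); P.append([u,v,*x])
P=np.array(P);np.save('pics/P.npy',P)
for lo,hi,nm in [(105,125,'spigtop'),(150,190,'flattop'),(130,150,'roundtop')]:
    q=P[(P[:,4]>lo)&(P[:,4]<hi)]
    if len(q):print(nm,len(q),q.mean(0).round(1),q.min(0).round(1),q.max(0).round(1))
E
```

```text
flat [ 440.1 -187.8  140.1]
round [ 467.9 -280.3  105.4]
rack [ 422.3 -166.1   15. ]
rack [ 463.  -255.2   15. ]
spig [508.9  54.1  94.4]
flange [501.   82.2  61.6]
house [464.4 103.   50.7]
table [476.4 -71.3  -3.7]
spigtop 135 [ 337.4  240.3  433.6 -174.2  114.9] [ 256.   207.   300.9 -300.8  105.1] [380.  286.  528.1  69.2 125. ]
flattop 114 [ 357.   256.7  382.4 -223.9  164.2] [ 339.   222.   300.2 -299.9  150.4] [ 382.   286.   485.8 -172.5  184.4]
roundtop 157 [ 361.4  244.3  420.9 -241.4  139.7] [ 338.   221.   300.5 -303.8  130.1] [ 383.   286.   490.  -172.8  149.8]
```

View pics/c0.png

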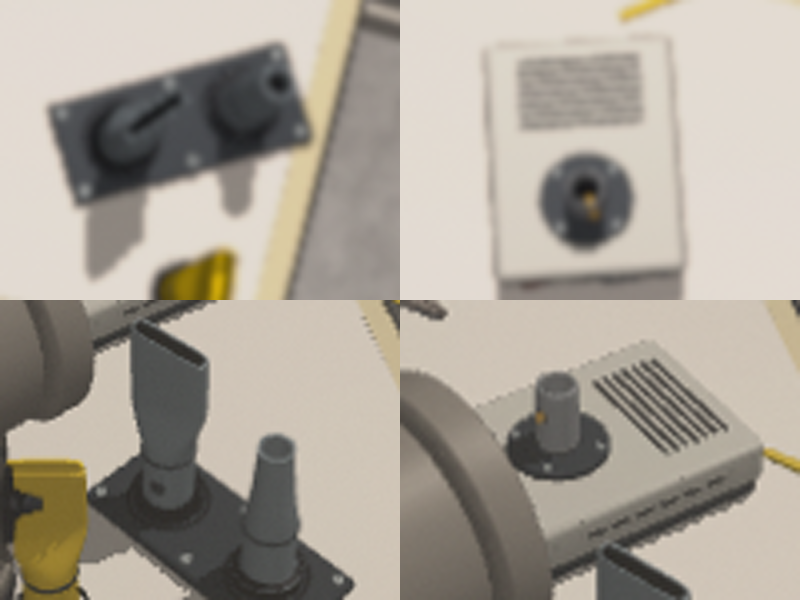

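The top-left crop confirms a grey flat nozzle on the rack's left post, with its slit running from (343.2,237.5) to (355.8,229.5) in top pixels. Its hole shows at scene pixel (286,308). The brass button shows at about (263,216) in the top picture. Next I compute the poses.

```bash
python3 - <<'E'
from h import *
def show(n,px,z):
    X=np.array([w('t0',u,v,z=z) for u,v in px])[:,:2]; print(n,X.round(1).tolist(),'mean',X.mean(0).round(1));return X
R=show('rack',[(323,231.25),(380.75,215.75),(388,239.5),(329.5,256.25)],14)
e=R[0]+R[3]-R[1]-R[2];print('rack +y ang',np.arctan2(e[1],e[0]))
H=show('house',[(236.75,175.5),(282.5,174.5),(285.75,233.75),(239.5,234.5)],54)
e=H[0]+H[1]-H[2]-H[3];print('ext x ang',np.arctan2(e[1],e[0]))
F=show('flange',[(261.75,215)],60)
S=show('slit',[(343.25,237.5),(355.75,229.5)],176)
e=S[1]-S[0];print('slit ang',np.arctan2(e[1],e[0]),np.hypot(*e))
B=show('button',[(262.7,216.2)],92); 
show('spigtop',[(215+171/4,165+0),],112)
# scene: depth-based
for nm,u,v in [('hole',240+155*.3,235+188*.3),('hole rim',288,303),('button',230+140/4,180+117/4)]:print(nm,w('s0',u,v).round(1))
for nm,u,v,z in [('spigtop c scene',230+157/4,180+82/4,112),('flatmouth a',240+140*.3,235+25*.3,176),('b',240+202*.3,235+65*.3,176),('flange c',230+157/4,180+145/4,60)]:print(nm,w('s0',u,v,z=z).round(1))
T=np.load('pics/s0.npz')['T'];print('cam',np.linalg.inv(T)[:3,3])
m=bot.camera_model('wrist');o=bot.get_obs();print('wristcam',np.linalg.inv(m['camera_from_world']).round(2),m['K'])
E
```

```text
rack [[472.1, -143.6], [527.4, -328.8], [451.4, -350.9], [393.1, -164.8]] mean [ 461. -247.]
rack +y ang 1.8679795067060245
house [[636.5, 135.2], [644.2, -9.1], [455.8, -23.6], [449.5, 119.2]] mean [546.5  55.4]
ext x ang 0.08080179170190317
flange [[511.5, 52.4]] mean [511.5  52.4]
slit [[434.4, -183.0], [458.3, -218.6]] mean [ 446.3 -200.8]
slit ang -0.9801665862556646 42.93017290924962
button [[502.6, 48.8]] mean [502.6  48.8]
spigtop [[656.9, 68.4]] mean [656.9  68.4]
hole [ 436.1 -198.2   29.7]
hole rim [ 428.2 -221.4   14.4]
button [497.1  47.5  90.7]
spigtop c scene [513.4  52.8 112. ]
flatmouth a [ 436.6 -174.8  176. ]
b [ 455.6 -228.8  176. ]
flange c [509.6  47.9  60. ]
cam [  77.22979584 -883.95700354  925.40384748]
wristcam [[ 3.3000e-01 -9.0000e-01 -2.8000e-01  2.4952e+02]
 [-9.4000e-01 -3.1000e-01 -1.0000e-01 -4.6866e+02]
 [-0.0000e+00  3.0000e-01 -9.5000e-01  3.8374e+02]
 [ 0.0000e+00  0.0000e+00  0.0000e+00  1.0000e+00]] [[328.29902533   0.         274.31114491]
 [  0.         328.29902533 206.50332494]
 [  0.           0.           1.        ]]
```

Request:
{"api": "carry_out", "payload": {
  "deltas": [
    [[10,-5,0,-0.5],[30,-16,0,-1.5],[58,-31,0,-3],[90,-48,0,-4.5],[122,-65,0,-6],[155,-82,0,-7.5],[188,-100,0,-9],[221,-117,0,-10.5],[254,-135,0,-12],[286,-152,0,-13.5],[312,-166,0,-15],[334,-178,0,-16.5],[348,-185,0,-17.5],[356,-189,0,-18],[356,-189,0,-18],[356,-189,0,-18]]
  ]
}}

```text
time: 1.7
tool_pos: [446.5, -200.0, 292.1]
tcp_rot: [-3.141, -0.0, 1.906]
contact_force: [0.1, 0.1, -0.2]
grip_width: 91.6
```

```bash
python3 - <<'E'
from h import *
o=bot.get_obs();print(o['time'],o['tool_pos'],o['tcp_rot'],o['joint_positions'],o['contact_force'])
cap('wrist','w1')
for u,v in [(265.5,283.6),(243,284)]: print('yellow',w('s0',u,v,z=162).round(0))
E
```

```text
1.7 [ 446.51597776 -199.99474721  292.11084   ] [-3.14111666e+00 -6.12699550e-05  1.90561170e+00] [-5.77725608e-01  2.76939763e-01  1.61840689e+00 -3.57697701e-04
  1.24658567e+00 -9.12426994e-01] [ 0.13482353  0.0947615  -0.15993029]
yellow [ 353. -259.  162.]
yellow [ 310. -238.  162.]
```

View pics/w1.png

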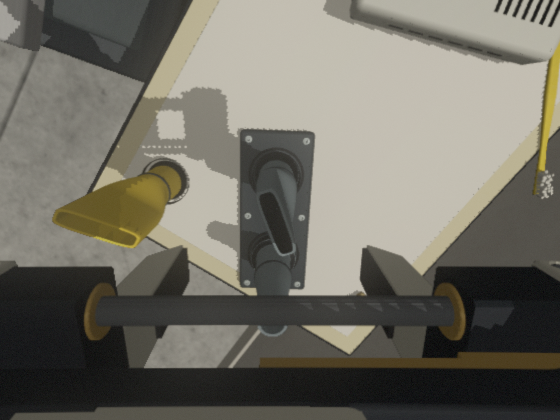

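The wrist view shows the flat mouth centred near (277,223), running from about (267,194) to (287,252). The yellow one is well clear to the left at (120,210).

```bash
python3 - <<'E'
from h import *
A=w('w1',267,194,z=176);B=w('w1',287,252,z=176);e=A-B
print(A,B,(A+B)/2,np.hypot(*e[:2]),'y ang',np.arctan2(e[1],e[0]))
print(proj('w1',[[446.4,-200,14],[446.4,-200,176]]))
R=np.array([w('w1',u,v,z=14)[:2] for u,v in [(240,131),(314,132),(304,287),(240,288)]]);print(R.round(1),R.mean(0))
p=np.load('pics/w1.npz')['p'];cv2.imwrite('pics/c1.png',cv2.resize(p[130:290,180:380],None,fx=4,fy=3.75,interpolation=cv2.INTER_CUBIC))
E
```

```text
[ 432.95141371 -178.36046346  176.        ] [ 459.54490313 -213.37681559  176.        ] [ 446.24815842 -195.86863953  176.        ] 43.969973796994076 y ang 2.220323863127816
[[275.03644466 177.49445965]
 [275.48337785 229.26498817]]
[[ 392.8 -163.3]
 [ 470.2 -137.6]
 [ 528.5 -323. ]
 [ 451.5 -351.3]] [ 460.73292952 -243.80488849]
```

View pics/c1.png

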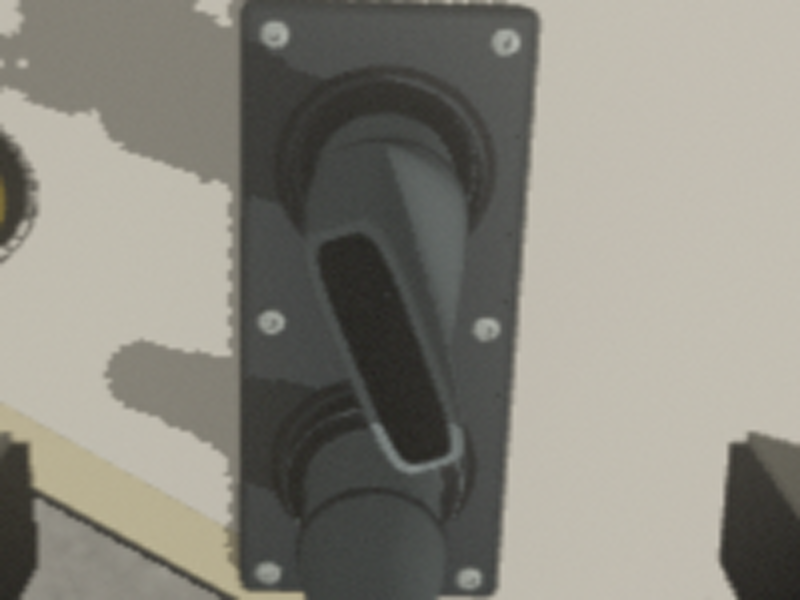

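```bash
python3 - <<'E'
from h import *
C=[(310,240),(375,225),(463,458),(405,472)]
X=np.array([w('w1',180+x/4,130+y/3.75,z=176)[:2] for x,y in C]);print(X.round(1),X.mean(0),cv2.minAreaRect(X.astype(np.float32)))
d=np.load('pics/w1.npz')['d'];P=np.array([w('w1',u,v) for u in range(250,305) for v in range(180,265) if d[v,u]>0])
q=P[(P[:,2]>120)&(abs(P[:,0]-446)<45)&(P[:,1]>-235)]
for lo,hi in [(120,140),(140,160),(160,185),(168,185)]:
  s=q[(q[:,2]>lo)&(q[:,2]<hi)];print(lo,len(s),s.mean(0).round(1),cv2.minAreaRect(s[:,:2].astype(np.float32)))
E
```

```text
[[ 427.1 -180.4]
 [ 436.3 -174.3]
 [ 465.3 -211.5]
 [ 456.8 -217.5]] [ 446.34745841 -195.92563405] ((446.1902160644531, -195.9417724609375), (10.985424995422363, 48.05302810668945), 38.05939865112305)
120 546 [ 448.9 -201.2  137.4] ((448.8664855957031, -198.41769409179688), (13.759098052978516, 46.33721923828125), 36.43895721435547)
140 428 [ 448.8 -201.6  151. ] ((446.5280456542969, -195.49484252929688), (14.403721809387207, 54.89073181152344), 37.759159088134766)
160 994 [ 443.  -192.4  172.6] ((446.073486328125, -196.78761291503906), (16.21671485900879, 56.35654067993164), 36.52317810058594)
168 713 [ 440.8 -189.2  175.8] ((445.33905029296875, -195.79888916015625), (16.201488494873047, 53.89659118652344), 36.455867767333984)
```

Request:
{"api": "carry_out", "payload": {
  "deltas": [
    [[1,0,0,-1],[3,1,0,-2.5],[3,1,0,-3.5],[3,1,10,-3.5],[3,1,30,-3.5],[3,1,55,-3.5],[3,1,78,-3.5],[3,1,93,-3.5],[3,1,101,-3.5],[3,1,101,-3.5],[3,1,101,-3.5]]
  ]
}}

```text
time: 2.85
tool_pos: [446.9, -197.1, 191.6]
tcp_rot: [3.141, 0.001, 2.211]
contact_force: [0.4, 0.0, 0.2]
grip_width: 92.0
```

Request:
{"api": "carry_out", "payload": {
  "deltas": [
    [[0,0,0,0],[0,0,0,0],[0,0,0,0],[0,0,0,0],[0,0,0,0],[0,0,0,0],[0,0,0,0],[0,0,0,0],[0,0,0,0],[0,0,0,0]]
  ],
  "fingers": 8
}}

```text
time: 3.85
tool_pos: [446.8, -196.8, 191.2]
tcp_rot: [-3.142, 0.0, 2.212]
contact_force: [0.1, 0.6, 0.2]
grip_width: 16.4
```

Request:
{"api": "carry_out", "payload": {
  "deltas": [
    [[0,0,-3,0],[0,0,-10,0],[0,0,-22,0],[0,0,-38,0],[0,0,-56,0],[0,0,-74,0],[0,0,-92,0],[0,0,-108,0],[0,0,-120,0],[0,0,-127,0],[0,0,-130,0],[0,0,-130,0]]
  ]
}}

```text
time: 5.05
tool_pos: [446.8, -196.7, 321.3]
tcp_rot: [-3.142, 0.0, 2.212]
contact_force: [-0.5, 0.1, -2.5]
grip_width: 15.5
```

Request:
{"api": "carry_out", "payload": {
  "deltas": [
    [[2,4,0,0.2],[7,13,0,0.5],[14,27,0,0.8],[24,45,0,1.1],[34,65,0,1.5],[44,85,0,1.8],[54,104,0,2.1],[64,123,0,2.4],[74,142,0,2.7],[83,158,0,3],[89,170,0,3.3],[93,177,0,3.5],[94,180,0,3.5],[94,180,0,3.5],[94,180,0,3.5],[94,180,0,3.5]]
  ]
}}

```text
time: 6.65
tool_pos: [534.7, -14.2, 321.1]
tcp_rot: [-3.141, 0.0, 1.906]
contact_force: [0.2, 0.3, -2.0]
grip_width: 15.8
```

```bash
python3 - <<'E'
from h import *
o=bot.get_obs();print(o['time'],o['tool_pos'],o['tcp_rot'],o['grip_width'],o['contact_force'])
p,d=cap('wrist','w2'); cv2.imwrite('pics/w2b.png',cv2.resize(p,(800,600),interpolation=cv2.INTER_CUBIC))
print(proj('w2',[[511.5,52.4,60],[511.5,52.4,112]]))
cap('scene','s2')
E
```

```text
6.65 [534.66263657 -14.18523158 321.10581152] [-3.14127365e+00  6.21674611e-05  1.90605168e+00] 15.77463997776609 [ 0.18105518  0.32062696 -2.04871785]
[[275.1819875  114.30325393]
 [275.32661798 116.32205193]]
```

View pics/w2b.png

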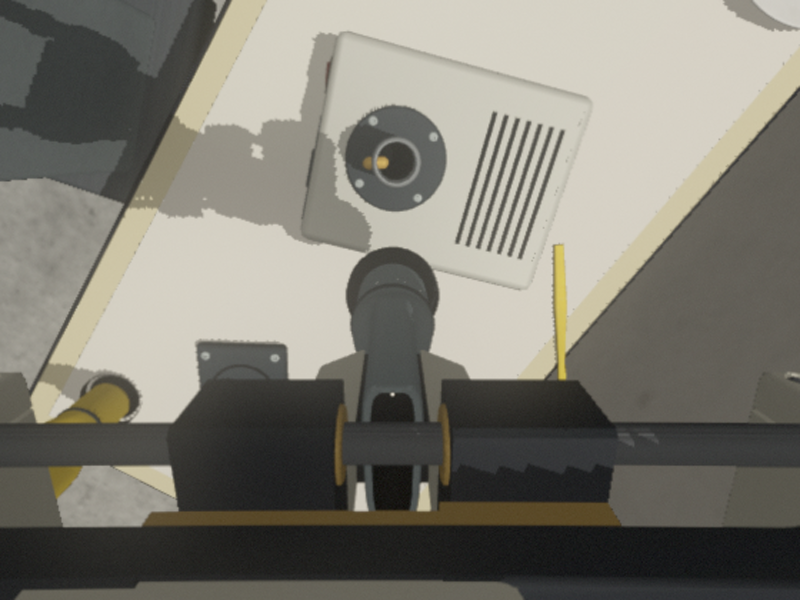

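The wrist view shows the spigot's top ring at (398,161) and the brass button at (370,160), pointing almost straight left. The nozzle collar is at (393,295). All of these are in the 800-wide picture. I'll take a closer crop for the button's angle and the hand-to-nozzle offset.

```bash
python3 - <<'E'
from h import *
p=np.load('pics/w2.npz')['p'];c=cv2.resize(p[65:155,230:330],None,fx=6,fy=6,interpolation=cv2.INTER_CUBIC)
c2=cv2.resize(p[165:240,230:330],None,fx=2,fy=2,interpolation=cv2.INTER_CUBIC)
im=np.zeros((540,800,3),np.uint8);im[:,:600]=c;im[:150,600:]=c2
cv2.imwrite('pics/c2.png',im)
E
```

```text
(no output)
```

View pics/c2.png

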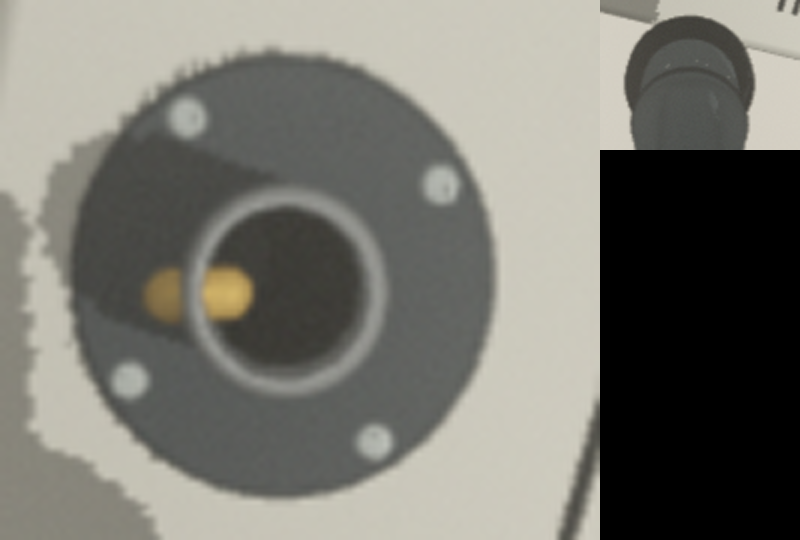

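```bash
python3 - <<'E'
from h import *
s=w('w2',230+287/6,65+290/6,z=112);f=w('w2',230+284/6,65+275/6,z=60)
a=w('w2',230+145/6,65+296/6,z=92);b=w('w2',230+252/6,65+293/6,z=92)
print('spig',s,'flange',f,'tip',a,'in',b)
e=a-b;print('nozzle yaw from button axis',np.arctan2(-e[1],-e[0]));e=a-s;print('from tip-axis',np.arctan2(-e[1],-e[0]),np.hypot(*e[:2]))
t=np.linspace(0,6.283,60)
for dy in (0,):
  for z in (144,159):
    q=proj('w2',np.c_[534.66+27*np.cos(t),-14.19+27*np.sin(t),0*t+z]);print(z,q[:,0].min(),q[:,0].max(),q[:,1].min())
# depth on collar/nozzle
d=np.load('pics/w2.npz')['d'];P=np.array([w('w2',u,v) for u in range(235,315) for v in range(165,240) if d[v,u]>0])
q=P[(P[:,2]>150)&(P[:,2]<165)];c,r=cv2.minEnclosingCircle(q[:,:2].astype(np.float32));print('collar',len(q),c,r,q[:,2].max())
q=P[(P[:,2]>135)&(P[:,2]<165)];print(np.histogram(q[:,2],10))
E
```

```text
spig [512.75195845  55.52193102 112.        ] flange [512.46354496  56.37738258  60.        ] tip [492.40553581  46.84012809  92.        ] in [508.11033199  52.78815292  92.        ]
nozzle yaw from button axis 0.362044997061439
from tip-axis 0.40330903202268037 22.121270675510385
144 243.8626812192955 306.830006973149 172.1188988813218
159 242.2276893445374 308.5694608360232 175.9579339121095
collar 436 (534.0654296875, -14.58679485321045) 27.17405891418457 164.98162754788146
(array([210, 225, 246, 181, 184,  36,  32,  30,  23,  39]), array([142.06608036, 144.35763508, 146.6491898 , 148.94074452,
       151.23229923, 153.52385395, 155.81540867, 158.10696339,
       160.39851811, 162.69007283, 164.98162755]))
```

Request:
{"api": "carry_out", "payload": {
  "deltas": [
    [[3,0,0,0.2],[10,0,0,0.5],[21,1,0,1],[34,1,0,1.5],[47,2,0,2],[59,2,0,2],[68,3,0,2],[73,3,0,2],[73,3,0,2],[73,3,4,2],[73,3,10,2],[73,3,16,2],[73,3,22,2],[73,3,26,2],[73,3,29,2],[73,3,32,2],[73,3,35,2],[73,3,38,2],[73,3,38,2],[73,3,38,2]]
  ]
}}

```text
time: 8.75
tool_pos: [513.6, 56.2, 283.2]
tcp_rot: [3.142, 0.0, 1.732]
contact_force: [0.8, 0.5, -1.0]
grip_width: 15.8
```

```bash
python3 - <<'E'
from h import *
o=bot.get_obs();print(o['time'],o['tool_pos'],o['tcp_rot'],o['contact_force'],o['moment'])
p,d=cap('scene','s3');q,_=cap('wrist','w3')
a=cv2.resize(p[150:250,210:343],(798,600),interpolation=cv2.INTER_CUBIC);cv2.imwrite('pics/c3.png',a)
E
```

```text
8.75 [513.61473581  56.16143993 283.22737771] [3.14156873e+00 9.80092630e-05 1.73207103e+00] [ 0.80449991  0.48821469 -1.01345116] [-0.02263083 -0.0765965   0.00607779]
```

View pics/c3.png

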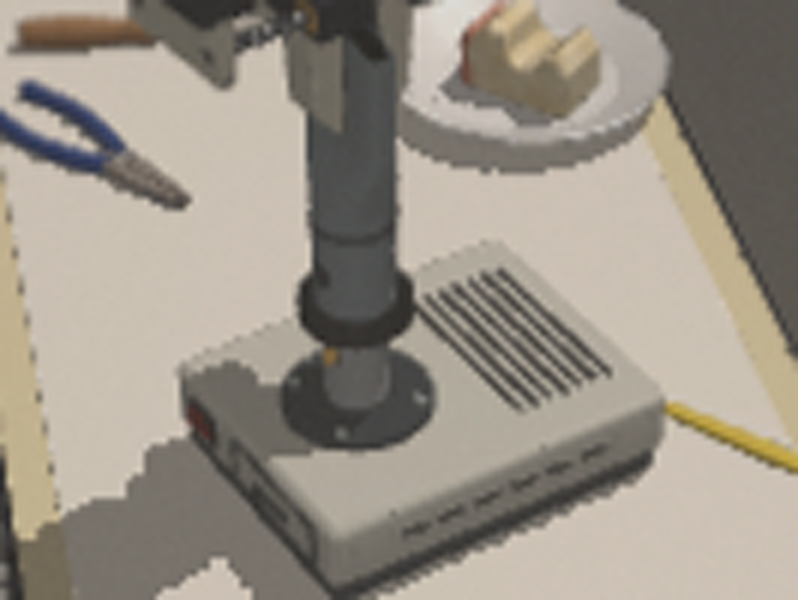

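The scene crop shows the collar over the spigot at (355,305), with the button just below it at (330,355). The force is small, so I go on down.

Request:
{"api": "carry_out", "payload": {
  "deltas": [
    [[0,0,2,0],[0,0,4,0],[0,0,6,0],[0,0,8,0],[0,0,10,0],[0,0,12,0],[0,0,14,0],[0,0,16,0],[0,0,18,0],[0,0,20,0],[0,0,20,0]]
  ]
}}

```text
time: 9.95
tool_pos: [513.1, 56.0, 262.8]
tcp_rot: [-3.14, 0.0, 1.732]
contact_force: [-2.5, -0.8, -0.7]
grip_width: 15.9
```

Request:
{"api": "carry_out", "payload": {
  "deltas": [
    [[0,0,2,0],[0,0,4,0],[0,0,6,0],[0,0,8,0],[0,0,10,0],[0,0,12,0],[0,0,14,0],[0,0,16,0],[0,0,18,0],[0,0,19,0],[0,0,20,0],[0,0,20,0]]
  ]
}}

```text
time: 11.15
tool_pos: [513.5, 56.0, 242.8]
tcp_rot: [-3.141, 0.0, 1.732]
contact_force: [-3.3, -3.3, -4.2]
grip_width: 15.9
```

Request:
{"api": "carry_out", "payload": {
  "deltas": [
    [[0,0,1,0],[0,0,2,0],[0,0,3,0],[0,0,4,0],[0,0,5,0],[0,0,5.5,0],[0,0,6,0],[0,0,6,0]]
  ]
}}

```text
time: 11.95
tool_pos: [513.8, 55.7, 237.3]
tcp_rot: [3.141, 0.001, 1.732]
contact_force: [-3.4, -4.2, -1.9]
grip_width: 15.9
```

Request:
{"api": "carry_out", "payload": {
  "deltas": [
    [[0,0,0.5,0],[0,0,1,0],[0,0,1.5,0],[0,0,2,0],[0,0,2,0],[0,0,2,0]]
  ]
}}

```text
time: 12.55
tool_pos: [513.9, 55.7, 237.2]
tcp_rot: [3.14, 0.002, 1.732]
contact_force: [-7.5, -4.7, 13.5]
grip_width: 16.0
```

Home at z = 237.2, with 13 N upward. I'll ease the press and turn slowly towards the button.

Request:
{"api": "carry_out", "payload": {
  "deltas": [
    [[0,-0.5,-1,0],[0,-0.5,-1,-0.2],[0,-0.5,-1,-0.4],[0,-0.5,-1,-0.6],[0,-0.5,-1,-0.8],[0,-0.5,-1,-1],[0,-0.5,-1,-1.2],[0,-0.5,-1,-1.4],[0,-0.5,-1,-1.6],[0,-0.5,-1,-1.8],[0,-0.5,-1,-1.8]]
  ]
}}

```text
time: 13.65
tool_pos: [513.6, 56.1, 237.2]
tcp_rot: [3.14, 0.001, 1.89]
contact_force: [-4.9, -3.3, 5.8]
grip_width: 15.6
```

```bash
python3 - <<'E'
from h import *
o=bot.get_obs();print(o['time'],o['tool_pos'],o['tcp_rot'],o['contact_force'],o['moment'])
E
```

```text
13.65 [513.61158729  56.1032817  237.17383063] [3.13953597e+00 6.17105129e-04 1.88964456e+00] [-4.89930452 -3.26904704  5.78556957] [-5.95810275e-01  1.09774104e+00 -7.79164579e-04]
```

Request:
{"api": "carry_out", "payload": {
  "deltas": [
    [[0,0,0,-0.15],[0,0,0,-0.3],[0,0,0,-0.45],[0,0,0,-0.6],[0,0,0,-0.7],[0,0,0,-0.7],[0,0,0,-0.7]]
  ]
}}

```text
time: 14.35
tool_pos: [513.5, 56.2, 237.2]
tcp_rot: [3.14, 0.0, 1.95]
contact_force: [-4.3, -2.2, 6.5]
grip_width: 16.0
```

```bash
python3 - <<'E'
from h import *
o=bot.get_obs();print(o['time'],o['tool_pos'],o['tcp_rot'],o['contact_force'],o['moment'])
p,d=cap('scene','s4');q,_=cap('wrist','w4')
a=cv2.resize(p[170:230,240:290],(400,480),interpolation=cv2.INTER_CUBIC)
b=cv2.resize(q[140:260,225:325],(400,480),interpolation=cv2.INTER_CUBIC);cv2.imwrite('pics/c4.png',np.hstack([a,b]))
E
```

```text
14.35 [513.48953547  56.24589684 237.18437377] [3.13971951e+00 3.79164817e-04 1.95015471e+00] [-4.34181228 -2.17001799  6.45375209] [-0.42015351  1.14671462 -0.11199313]
```

View pics/c4.png

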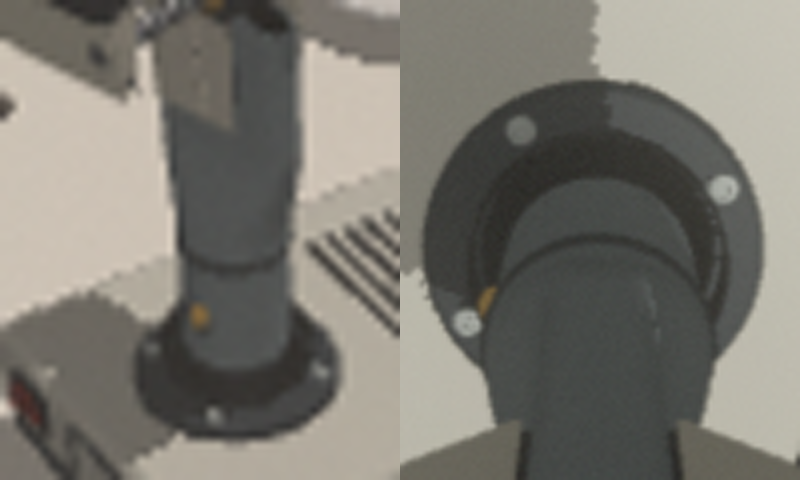

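The left crop shows the brass button through the hole at (200,317), and the wrist crop shows it standing proud at (487,300), so it has popped. Now a light tug.

Request:
{"api": "carry_out", "payload": {
  "deltas": [
    [[0,0,-0.5,0],[0,0,-1,0],[0,0,-1.5,0],[0,0,-2,0],[0,0,-2.5,0],[0,0,-3,0],[0,0,-3.5,0],[0,0,-4,0],[0,0,-4.5,0],[0,0,-4.5,0]]
  ]
}}

```text
time: 15.45
tool_pos: [513.3, 56.1, 240.6]
tcp_rot: [3.141, 0.0, 1.95]
contact_force: [1.2, 0.3, -2.9]
grip_width: 15.8
```

Request:
{"api": "carry_out", "payload": {
  "deltas": [
    [[0,0,-0.3,0],[0,0,-0.6,0],[0,0,-0.9,0],[0,0,-1.2,0],[0,0,-1.5,0],[0,0,-1.5,0]]
  ]
}}

```text
time: 16.05
tool_pos: [513.1, 56.1, 241.5]
tcp_rot: [-3.141, -0.0, 1.95]
contact_force: [4.6, 0.8, -18.7]
grip_width: 16.0
```

The tug met a firm stop: 18.7 N down after about 4 mm. I set it back down and let go.

Request:
{"api": "carry_out", "payload": {
  "deltas": [
    [[0,0,0.6,0],[0,0,1.5,0],[0,0,2.5,0],[0,0,3.5,0],[0,0,4.3,0],[0,0,5,0],[0,0,5.2,0],[0,0,5.2,0]]
  ]
}}

```text
time: 16.85
tool_pos: [513.1, 56.0, 237.2]
tcp_rot: [3.142, 0.0, 1.95]
contact_force: [-0.6, 0.2, -0.1]
grip_width: 15.8
```

Request:
{"api": "carry_out", "payload": {
  "deltas": [
    [[0,0,0,0],[0,0,0,0],[0,0,0,0],[0,0,0,0],[0,0,0,0],[0,0,0,0],[0,0,0,0],[0,0,0,0]]
  ],
  "fingers": 70
}}

```text
time: 17.65
tool_pos: [513.1, 56.1, 237.0]
tcp_rot: [-3.142, 0.0, 1.95]
contact_force: [-0.4, 0.3, 0.4]
grip_width: 69.6
```

Request:
{"api": "carry_out", "payload": {
  "deltas": [
    [[0,0,-4,0],[0,0,-12,0],[0,0,-25,0],[0,0,-42,0],[0,0,-60,0],[0,0,-80,0],[0,0,-97,0],[0,0,-108,0],[0,0,-115,0],[0,0,-115,0],[0,0,-115,0]]
  ]
}}

```text
time: 18.75
tool_pos: [512.9, 56.1, 351.4]
tcp_rot: [-3.141, -0.0, 1.95]
contact_force: [0.5, -0.9, -0.1]
grip_width: 69.8
```

```bash
python3 - <<'E'
from h import *
o=bot.get_obs();print(o['time'],o['tool_pos'],o['contact_force'])
p,d=cap('scene','s5');q,_=cap('wrist','w5')
a=cv2.resize(p[130:370,210:390],(400,533),interpolation=cv2.INTER_CUBIC)
b=cv2.resize(p[170:230,240:285],(400,533),interpolation=cv2.INTER_CUBIC);cv2.imwrite('pics/c5.png',np.hstack([a,b]))
E
```

```text
18.75 [512.90752994  56.05374885 351.4042382 ] [ 0.51115982 -0.88786372 -0.07343458]
```

View pics/c5.png

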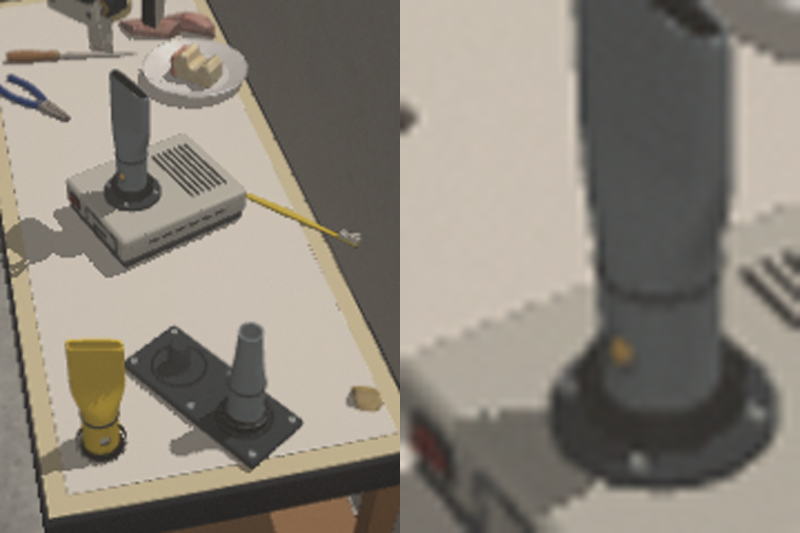

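The nozzle stands home on the flange, with the button showing in its hole at (622,352). The round nozzle, carving, brush and yellow nozzle are unmoved, and the gripper is clear.

```bash
python3 -c "
from plant import bot
print(bot.close_job())"
```

```text
the job is handed in; nothing more can be done
None
```

The flat nozzle is on the extractor's spigot, fully home and locked, and I handed the job in at about 19 s of the 67 s allowed.

- **Fitting:** I lowered it about 12° off the button until it stopped against the flange, at 13 N. I then turned it about 12° (spigot torque stayed near 0.1 N m) until the button popped out through the hole.
- **Tug:** It met a firm stop at about 19 N after roughly 4 mm of tool travel. You gave about 3 mm of play; I put the extra down to give in the grip, but did not check it. I set it back down to the home height with almost no force on it, opened the gripper and backed off.
- **Last picture:** The nozzle is upright on the flange with the brass button in its hole. The round nozzle, carving, brush and yellow look-alike are where they were, and the gripper is clear.
- **Disagreement:** The wrist and top cameras differed by about 3 mm in y. I placed the nozzle by the wrist camera alone, so this cancelled out.

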